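# Fill the closet freshener tube with clay balls

## Robot

A 7-joint arm with a two-finger parallel gripper is mounted at the origin on the work surface. World frame = base frame: x ahead of the robot, y to its left, z up, the work surface at z = 0. Lengths are in mm, angles in rad, forces in N, time in s.
With the tool pointing down it reaches from about 425 to 875 mm from the base axis. Payload 4.7 kg.
Tool frame: the origin (TCP) lies midway between the tips of the shut fingers; the grasp point (between the pads) lies r.tcp_to_grasp behind it (r.tcp_to_grasp is the distance from the TCP to the grasp point, in mm); z points along the fingers, y is the direction in which the jaws open and shut (so a half turn about z gives the same grasp; the last joint's range is limited). The gripper opens to 85 mm and grips with 20 to 120 N. Pads are 22 mm wide; open, the fingers measure 114 mm over their backs; the gripper's body (76 mm by 85 mm) begins 54 mm behind the grasp point. The pads swing forward as they close: fully open they stand 13 mm farther back than shut.
Start: joints at [1.175, 0.321, -0.07, 1.45, 0.023, 1.371, -0.057], TCP at [258.96, -596.209, 231.349] pointing down, gripper open.
Joint ranges: [-2.86, 2.86], [-0.3, 2.09], [-1.38, 1.24], [0.06, 2.45], [-1.56, 4.7], [0.09, 2.05], [-2.69, 2.69]. Speed limits (rad/s): [2.57, 2.57, 3.14, 3.14, 3.14, 3.14, 3.14].

## Interface

Orientations are given as a rotation vector (axis times angle).
In Python, from rig import telemetry, cams, job, r gives the robot as it stands.
- The arm moves only by the tool carry_out, never from a script. Its argument "steps" is a list of rows, each a list of 7 numbers: the shift along the world's x, y, z in units of 250 mm (1.0 is 250 mm), then the turn, a rotation vector about the world's x, y, z in units of 60 degrees (1.0 is 60 degrees), then the opening, from -1 (shut) to 1 (fully open), so that 0 is half open. A call has 1 to 20 rows; each row is the pose to reach, as a shift and turn from the pose commanded when the call began; what a row does not reach only later rows make up. A row lasts 1/8 s, in which the tool goes at most 62.5 mm and 10.7 degrees, less where a joint would pass 70% of its speed; a pose out of reach is approached as far as the arm can. A call with a number of a shift or a turn outside -1 to 1 is refused whole. A call with a gripper value outside its range is refused whole. The fingers move at their own pace and stop on an object; "force" is the grip in N (left out, the last holds). Time passes only in rows, so rows that repeat a pose let the fingers close. It gives the time, the measured TCP pose, the force and the opening at its end, in the units of the state.
- telemetry.sense(): the state, without advancing time (a new reading comes with each control period).
- cams.snapshot(name): name is "side" or "top"; returns the picture (480x640x3 uint8, red, green, blue); there is no depth.
- cams.get_calibration(name): a dict with "K" (3x3 intrinsics, pixels), "pose" (4x4, takes a point from camera to world coordinates). Camera axes: x right, y up, looking along -z (the intrinsics and any distortion apply to the point x, -y, -z); pixel columns grow to the right and rows downward; lengths in mm; the calibration is good to about 2 mm. A picture is of the moment at which its call begins. get_calibration takes no time and is no camera call.
- job.hand_in(): hands the job in, once; it reports no verdict.
The state is a dict: "clock": time; "joints": joint angles; "joint_velocities": joint speeds; "effort": joint torques, N m; "eef_pos": TCP position; "tcp_rot": TCP orientation; "contact_force": force on the tool from outside, world axes, zero at the start; "wrist_torque": the same for the moment, N m; "gripper_width": opening from 0.0 (shut) to 1.0 (fully open).
Only numpy, scipy, OpenCV 4.12 (cv2) and the standard library are available. Lean on these libraries where they do the work, as an engineer would, in place of code of your own. Each camera call takes 0.05 s, during which the arm holds its last target.

## Task

Take the scoop that holds the terracotta-coloured clay freshener balls and pour all three balls through the green funnel into the clear tube below it. Then stand the emptied scoop upright on the shelf again, and leave the scoop of blue balls and the spray bottle standing where they are.

Things in the scene. Friction and masses are not known exactly. Their poses are not given: they have to be found in the camera images.
- clay_scoop_handle (a point): Loose aluminium scoop, 160 g, 122 mm long, holding the three clay balls. Point: centre line of its upright wooden handle, 85 mm above the shelf, where to grip; z up. Handle: square post, 20 mm along x, 24 mm along y, top at 105 mm. The tray lies on the handle's -x side: 84 mm wide, 78 inside, side walls 36 mm and back wall 24 mm high, open front. The lip points to -x.
- clay_scoop_lip (a point): Middle of that scoop's front lip, over which balls leave: 112 mm towards the scoop's -x from the handle point and 59 mm below it; 26 mm above the underside, which reaches as far forward. Axes as the handle's. The tray floor rises 12 degrees to the lip, so balls stay at the back while level, roll out when the lip dips beyond that, and 35 degrees empties it.
- funnel_mouth (a point): Green round funnel on a narrow clear tube, both fixed to the shelf (place varies). Point: centre of the open rim, 145 mm above the shelf. Mouth 150 mm outside, 142 mm inside diameter; upright 20 mm collar, then a 45 degree cone to a 54 mm throat 80 mm above the shelf; the tube below is 54 mm inside, its floor 11 mm above the shelf.
- clay_ball_1_center (a point): Terracotta-coloured ball, 24 mm diameter, 14 g; point at its centre. Starts in the clay scoop, against its back wall.
- clay_ball_2_center (a point): Second terracotta-coloured ball, the same.
- clay_ball_3_center (a point): Third terracotta-coloured ball, the same.
- blue_scoop: A second scoop of the same make, holding three blue balls: not to be disturbed. Origin at its underside: lip 65 mm ahead of it (-x), handle centre 47 mm behind it (+x), 105 mm tall, 84 mm wide; z up.
- spray_bottle: Amber glass spray bottle with white press-button cap, 64 mm diameter, 160 mm tall, loose, 350 g: not to be disturbed. Origin at the centre of its underside; z up.
Things that resemble listed ones, but are neither listed nor needed, are in the scene too. Leave any purple or yellow look-alike of the part that bears clay_scoop_handle alone.

How it is judged (in metres and radians):
On the way, in this order (a step that is already met when the one before it is completed fails the run):
1. the scoop is held over the funnel and its lip begins to dip (angle between clay_scoop_handle's own z axis and vertical above 0.12 rad and horizontal distance between clay_scoop_lip and funnel_mouth below 0.09 m and height (world z) of clay_scoop_lip above 0.11 m), for 0.03 s.
2. all three clay balls are in the tube (height (world z) of each of clay_ball_1_center, clay_ball_2_center, clay_ball_3_center below 0.06 m and horizontal distance between each of clay_ball_1_center, clay_ball_2_center, clay_ball_3_center and funnel_mouth below 0.03 m), for 0.2 s.
At the end, for the whole second after the job is handed in: All three clay balls lie in the tube (centres lower than 60 mm above the shelf and within 30 mm of its axis), and the emptied clay scoop stands on the shelf, anywhere, upright within about 10 degrees (handle point between 70 and 100 mm high), at rest and released (all of step 2 and height (world z) of clay_scoop_handle between 0.07 and 0.1 m and angle between clay_scoop_handle's own z axis and vertical below 0.17 rad and linear speed of clay_scoop below 0.02 m/s); the robot touches nothing.
It fails at once if the scoop of blue balls is moved more than 30 mm or tipped (distance of blue_scoop from where it was at the start of the episode above 0.03 m or angle between blue_scoop's own z axis and vertical above 0.3 rad).
It fails at once if the spray bottle is moved more than 30 mm or tipped (distance of spray_bottle from where it was at the start of the episode above 0.03 m or angle between spray_bottle's own z axis and vertical above 0.35 rad).
It also fails if it takes over 58 s, if anything falls off the work surface, if the arm or the gripper's body presses on something with over 40 N, if the wrist force passes 120 N, or if a joint passes its speed limit or range.

## Working session

There is one attempt and no reset: what is moved stays moved. The work goes in short steps, Python scripts to look and compute and a tool call to move; the robot and the scene stay as the last step left them, time stands still between calls to the robot, and variables do not carry over. Pictures are saved under pics/ and viewed, and the job is handed in when it is done.

Besides the shell and the picture viewer there is one more tool, called after "Emit:" as name(argument=value, ...), one argument or row to a line, values as JSON. carry_out: Moves the arm, as the interface text tells. Shifts and turns lie within -1 to 1; 1 stands for 250 mm of shift or 60 degrees of turn. Its arguments: {"type":"object","properties":{"steps":{"type":"array","items":{"type":"array","items":{"type":"number"}}},"force":{"type":"number"}},"required":["steps"]}

```bash
mkdir -p pics; ls
python3 - <<'E'
from rig import telemetry,cams,job,r
import cv2,numpy as np
for n in("side","top"):
    im=cams.snapshot(n); cv2.imwrite(f"pics/{n}0.png",im[:,:,::-1]); c=cams.get_calibration(n); print(n,c)
s=telemetry.sense();print(s, r.tcp_to_grasp)
E
```

```text
pics
side {'K': array([[444.85842329,   0.        , 314.55661285],
       [  0.        , 444.85842329, 241.26066125],
       [  0.        ,   0.        ,   1.        ]]), 'pose': array([[-7.40778198e-01,  5.18927920e-01, -4.26569427e-01,
         1.12632232e+02],
       [-6.71620494e-01, -5.59688264e-01,  4.85463654e-01,
         4.82738560e+02],
       [ 1.31747424e-02,  6.46113660e-01,  7.63127489e-01,
         8.30237899e+02],
       [ 0.00000000e+00,  0.00000000e+00,  0.00000000e+00,
         1.00000000e+00]])}
top {'K': array([[440.16451363,   0.        , 316.01377007],
       [  0.        , 440.16451363, 239.44720557],
       [  0.        ,   0.        ,   1.        ]]), 'pose': array([[-2.91719269e-02,  9.90093024e-01, -1.37349196e-01,
         4.08366535e+02],
       [-9.98737157e-01, -3.44938517e-02, -3.65275869e-02,
        -6.75333971e+00],
       [-4.09034118e-02,  1.36110165e-01,  9.89848945e-01,
         1.00086796e+03],
       [ 0.00000000e+00,  0.00000000e+00,  0.00000000e+00,
         1.00000000e+00]])}
{'clock': 0.1, 'joints': array([ 1.17510116,  0.32174536, -0.07009117,  1.45155904,  0.02262894,
        1.37081188, -0.05687319]), 'joint_velocities': array([ 0.00096103, -0.00201433,  0.00078061, -0.00118131,  0.00042684,
       -0.00119108, -0.00130217]), 'effort': array([-1.09630153e-03, -4.94881582e+01, -3.84410592e-01, -3.15211165e+01,
        1.29878602e-02,  7.49659695e-03,  1.28320369e-05]), 'eef_pos': array([ 258.7298146 , -595.75578755,  230.33218854]), 'tcp_rot': array([-3.07421804e+00, -6.38972417e-01,  7.38930638e-04]), 'contact_force': array([ 0.16111736,  0.19310256, -0.78036619]), 'wrist_torque': array([-0.03335774,  0.01954565,  0.04628927]), 'gripper_width': 1.004461328668867} 18.700000000000003
```

View pics/side0.png

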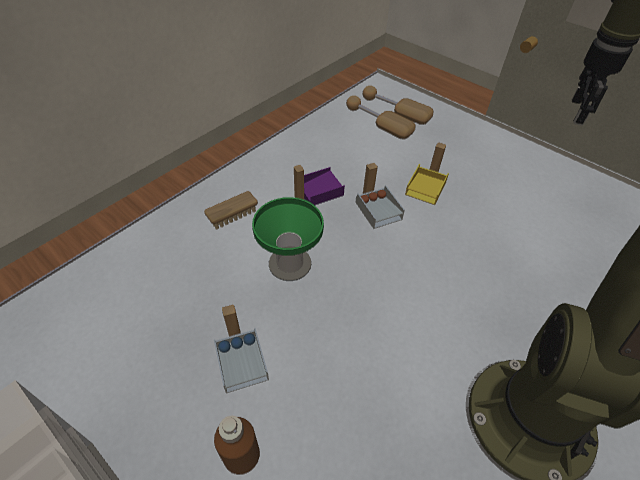

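View pics/top0.png

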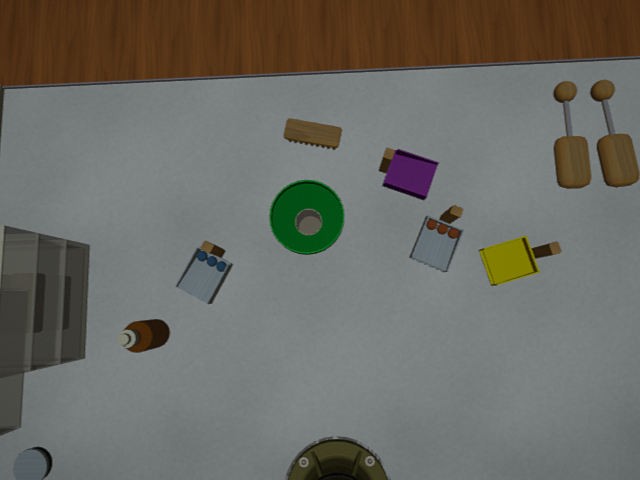

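Top view: clay scoop tray at about (437,243), handle top at about (454,212), funnel rim centre at (307,217), blue scoop at (205,275), bottle at (145,335), purple at (410,173), yellow at (510,260). Next I zoom in.

```bash
cat > h.py <<'E'
import numpy as np,cv2
from rig import telemetry,cams,job,r
def proj(n,P):
    c=cams.get_calibration(n);T=np.linalg.inv(c["pose"]);P=np.atleast_2d(P)
    q=(T[:3,:3]@P.T).T+T[:3,3]; q=q*[1,-1,-1]; u=(c["K"]@q.T).T; return u[:,:2]/u[:,2:]
def ray(n,uv,z):
    c=cams.get_calibration(n);K=c["K"];d=np.linalg.inv(K)@[uv[0],uv[1],1.];d=d*[1,-1,-1]
    d=c["pose"][:3,:3]@d;o=c["pose"][:3,3];return o+d*(z-o[2])/d[2]
E
python3 - <<'E'
import cv2
a=cv2.imread("pics/top0.png")[190:290,385:485]; b=cv2.imread("pics/side0.png")[145:245,340:440]
o=cv2.hconcat([cv2.resize(x,None,fx=4,fy=4,interpolation=cv2.INTER_CUBIC) for x in(a,b)])
cv2.imwrite("pics/z0.png",o)
E
```

```text
(no output)
```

View pics/z0.png

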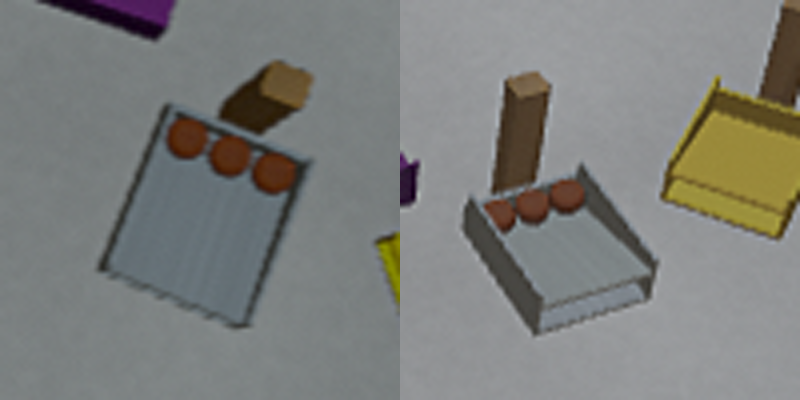

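```bash
cat > m.py <<'E'
from h import *
from scipy.optimize import least_squares
obs=[("top",(0,0,105),(456.75,211.25)),("side",(0,0,105),(371.75,166.25)),
("side",(-112,42,0),(402.5,219.5)),("side",(-112,-42,0),(374.25,228.5))]
def w(p,q):
    c,s=np.cos(p[2]),np.sin(p[2]);return np.array([p[0]+c*q[0]-s*q[1],p[1]+s*q[0]+c*q[1],q[2]])
def f(p,obs):return np.concatenate([proj(n,w(p,q))[0]-uv for n,q,uv in obs])
def solve():
    best=None
    for y0 in np.arange(-3,3,.5):
        s=least_squares(f,[550,-250,y0],args=(obs,),x_scale=[10,10,.1],loss="soft_l1")
        if best is None or s.cost<best.cost: best=s
    return best
E
python3 - <<'E'
from m import *
b=solve();print(b.x,np.degrees(b.x[2]),b.cost,f(b.x,obs).round(1))
# swapped corner labels
import m
alt=[obs[0],obs[1],(obs[2][0],obs[3][1],obs[2][2]),(obs[3][0],obs[2][1],obs[3][2])]
m.obs[:]=alt; b2=m.solve();print(b2.x,b2.cost)
print("handle top ray",ray("top",(456.75,211.25),105),ray("side",(371.75,166.25),105))
if b2.cost<b.cost:b=b2
for n in("top","side"):
    im=cv2.imread(f"pics/{n}0.png");S=4;im=cv2.resize(im,None,fx=S,fy=S,interpolation=cv2.INTER_CUBIC)
    pts=[(0,0,105),(-112,42,0),(-112,-42,0),(-112,42,26),(-112,-42,26),(-112,42,36),(-112,-42,36),(-14,42,36),(-14,-42,36),(-14,42,0),(-14,-42,0),(10,12,105),(-10,-12,105)]
    for q in pts:
        u=proj(n,w(b.x,q))[0];cv2.circle(im,tuple(int(v) for v in (u+.5)*S),3,(0,0,255),-1)
    x,y=(385,190) if n=="top" else (340,145)
    cv2.imwrite(f"pics/ov_{n}.png",im[y*S:y*S+400,x*S:x*S+400])
cv2.imwrite("pics/ov.png",cv2.hconcat([cv2.imread("pics/ov_top.png"),cv2.imread("pics/ov_side.png")]))
# funnel
for n in("top","side"):
    h=cv2.cvtColor(cv2.imread(f"pics/{n}0.png"),cv2.COLOR_BGR2HSV);mk=cv2.inRange(h,(45,100,20),(85,255,255))
    cs=max(cv2.findContours(mk,cv2.RETR_EXTERNAL,cv2.CHAIN_APPROX_NONE)[0],key=cv2.contourArea)
    print(n,cv2.fitEllipse(cs),cv2.boundingRect(cs)); np.save(f"c_{n}.npy",cs[:,0].astype(float))
c=np.load("c_top.npy");P=np.array([ray("top",p,145) for p in c]);print("funnel top",cv2.minEnclosingCircle(P[:,:2].astype(np.float32)))
c=np.load("c_side.npy");P=np.array([ray("side",p,145) for p in c]);print(P.min(0),P.max(0));print(cv2.minEnclosingCircle(P[:,:2].astype(np.float32)))
for n,uv,z in(("top",(410,173),15),("top",(387,160),105),("top",(510,260),20),("top",(213,247),105),("top",(205,280),15),("top",(127,340),160)):print(uv,ray(n,uv,z).round())
E
```

```text
[ 580.64489584 -263.41310917   -1.12762914] -64.60839065056847 60.92442142261621 [ -0.1   0.1   0.6  -1.5 -60.1   1.3   0.5  -0.3]Traceback (most recent call last):
  File "<stdin>", line 6, in <module>
  File "m.py", line 11, in solve
    s=least_squares(f,[550,-250,y0],args=(obs,),x_scale=[10,10,.1],loss="soft_l1")
    return func(*args, **kwargs)
    vector_fun = VectorFunction(
        fun_wrapped,
    ...<6 lines>...
        workers=workers
    )
    self._update_fun()
    ~~~~~~~~~~~~~~~~^^
    self.f = self.fun_wrapped(xp_copy(self.x))
             ~~~~~~~~~~~~~~~~^^^^^^^^^^^^^^^^^
    return np.atleast_1d(self.fun(x))
                         ~~~~~~~~^^^
    return self.f(x, *self.args, **self.kwargs)
           ~~~~~~^^^^^^^^^^^^^^^^^^^^^^^^^^^^^^
  File "m.py", line 7, in f
    def f(p,obs):return np.concatenate([proj(n,w(p,q))[0]-uv for n,q,uv in obs])
                                        ~~~~^^^^^^^^^^
  File "h.py", line 4, in proj
    c=cams.get_calibration(n);T=np.linalg.inv(c["pose"]);P=np.atleast_2d(P)
ValueError: time passes only in moves, steps and waits
```

```bash
python3 - <<'E'
import pickle
from rig import cams
pickle.dump({n:cams.get_calibration(n) for n in("top","side")},open("cal.pkl","wb"))
E
sed -i 's/^from rig.*/import pickle\nCAL=pickle.load(open("\.\/cal.pkl","rb"))/; s/cams.get_calibration(n)/CAL[n]/' h.py
sed -i 's/("side",(-112,42,0),(402.5,219.5)),("side",(-112,-42,0),(374.25,228.5))/("side",(-112,-42,0),(402.5,219.5)),("side",(-112,42,0),(374.25,228.5))/' m.py
cat > a.py <<'E'
from m import *
b=solve();print(b.x,np.degrees(b.x[2]),b.cost,f(b.x,obs).round(1))
print("handle top ray",ray("top",(456.75,211.25),105),ray("side",(371.75,166.25),105))
for n in("top","side"):
    im=cv2.imread(f"pics/{n}0.png");S=4;im=cv2.resize(im,None,fx=S,fy=S,interpolation=cv2.INTER_CUBIC)
    pts=[(0,0,105),(-112,42,0),(-112,-42,0),(-112,42,26),(-112,-42,26),(-112,42,36),(-112,-42,36),(-14,42,36),(-14,-42,36),(-14,42,0),(-14,-42,0),(10,12,105),(-10,-12,105)]
    for q in pts:
        u=proj(n,w(b.x,q))[0];cv2.circle(im,tuple(int(v) for v in (u+.5)*S),3,(0,0,255),-1)
    x,y=(385,190) if n=="top" else (340,145)
    cv2.imwrite(f"pics/ov_{n}.png",im[y*S:y*S+400,x*S:x*S+400])
cv2.imwrite("pics/ov.png",cv2.hconcat([cv2.imread("pics/ov_top.png"),cv2.imread("pics/ov_side.png")]))
for n in("top","side"):
    h=cv2.cvtColor(cv2.imread(f"pics/{n}0.png"),cv2.COLOR_BGR2HSV);mk=cv2.inRange(h,(45,100,20),(85,255,255))
    cs=max(cv2.findContours(mk,cv2.RETR_EXTERNAL,cv2.CHAIN_APPROX_NONE)[0],key=cv2.contourArea)
    c=cs[:,0].astype(float)
    P=np.array([ray(n,p,145) for p in c]);print("funnel",n,cv2.minEnclosingCircle(P[:,:2].astype(np.float32)),P.min(0),P.max(0))
for n,uv,z in(("top",(410,173),15),("top",(387,160),105),("top",(510,260),20),("top",(213,247),105),("top",(205,280),15),("top",(127,340),160)):print(uv,ray(n,uv,z).round())
E
python3 a.py
```

```text
[ 5.80312283e+02 -2.62159398e+02 -4.24439536e-01] -24.31859408786751 1.1028780741586732 [-0.7  0.3  0.4 -1.2  0.3 -0.4 -0.4  0. ]
handle top ray [ 580.87773257 -263.57565666  105.        ] [ 578.16133683 -257.72209646  105.        ]
funnel top ((574.60205078125, 42.66157531738281), 74.56584167480469) [500.70573427 -30.26591201 145.        ] [648.40049632 115.20219917 145.        ]
funnel side ((565.7880859375, 48.55653762817383), 81.22054290771484) [491.0707987  -29.45045879 145.        ] [646.50950393 127.78812795 145.        ]
(410, 173) [ 691. -190.   15.]
(387, 160) [ 695. -127.  105.]
(510, 260) [ 484. -396.   20.]
(213, 247) [524. 240. 105.]
(205, 280) [462. 283.  15.]
(127, 340) [344. 390. 160.]
```

View pics/ov.png

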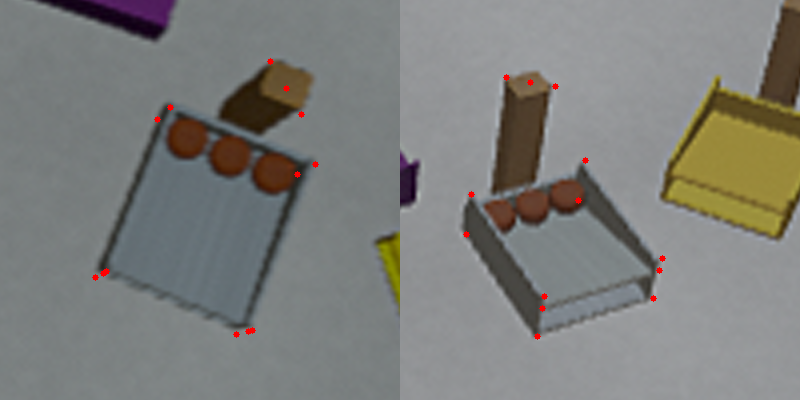

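Clay scoop: handle at (580,-262), yaw -24.3°, lip pointing at the base; the overlay fits. The funnel is at about (574,43). I'll grip with the jaws along the handle's x, then carry with the lip still facing the base and tilt in the radial plane.

Emit:
carry_out(
  steps=[
    [0.16,0.167,-0.03,0,0,0.09,1],
    [0.32,0.334,-0.06,0,0,0.18,1],
    [0.48,0.5,-0.09,0,0,0.27,1],
    [0.64,0.668,-0.12,0,0,0.35,1],
    [0.64,0.668,-0.12,0,0,0.35,1],
  ],
  force=60,
)

```text
clock: 0.72
eef_pos: [423.6, -423.0, 200.4]
tcp_rot: [-2.898, -1.204, -0.004]
contact_force: [0.4, -0.4, -1.4]
gripper_width: 1.0
```

Emit:
carry_out(
  steps=[
    [0.16,0.167,0,0,0,0.09,1],
    [0.32,0.334,0,0,0,0.18,1],
    [0.48,0.5,0,0,0,0.27,1],
    [0.645,0.668,0,0,0,0.353,1],
    [0.645,0.668,0,0,0,0.353,1],
    [0.645,0.668,0,0,0,0.353,1],
  ],
)

```text
clock: 1.48
eef_pos: [579.5, -263.3, 200.7]
tcp_rot: [-2.641, -1.701, 0.002]
contact_force: [-0.5, -0.7, -0.0]
gripper_width: 0.999
```

Run:
```python
from h import *
from rig import telemetry,cams
s=telemetry.sense();print(s["eef_pos"],s["joints"].round(3),s["tcp_rot"],s["clock"])
for n in("top","side"):cv2.imwrite(f"pics/{n}1.png",cams.snapshot(n)[:,:,::-1])
a=cv2.imread("pics/top1.png")[140:290,385:535]; b=cv2.imread("pics/side1.png")[95:245,310:460]
cv2.imwrite("pics/z1.png",cv2.hconcat([cv2.resize(x,(400,400),interpolation=cv2.INTER_CUBIC) for x in(a,b)]))
```

```text
[ 579.45820998 -263.32310009  200.74672912] [ 0.705  0.336 -0.404  1.517  0.135  1.318 -0.138] [-2.64068311e+00 -1.70143805e+00  2.44694484e-03] 1.475
```

View pics/z1.png

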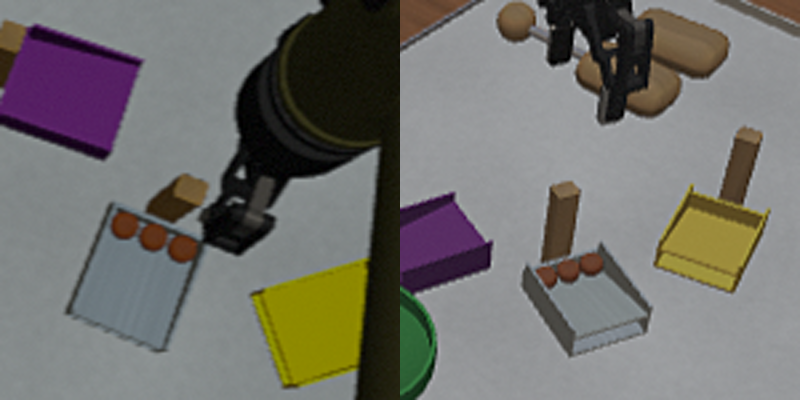

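Run:
```python
from h import *
for n in("top","side"):print(n,proj(n,[[579.5,-263,200],[579.5,-263,105]]).round(1))
print(ray("top",(473,224),200),ray("side",(535,118),200))
```

```text
top [[470.8 201.7]
 [456.5 211.9]]
side [[377.2 133.5]
 [372.6 165. ]]
[ 537.90396905 -263.82796984  200.        ] [ 334.43725342 -579.36488467  200.        ]
```

View pics/top1.png

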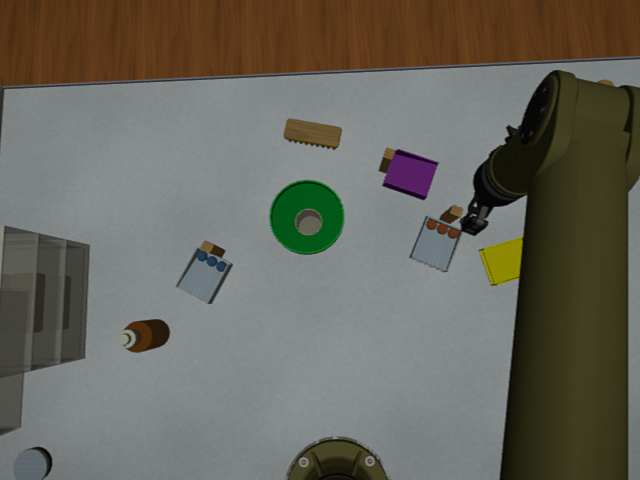

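View pics/side1.png

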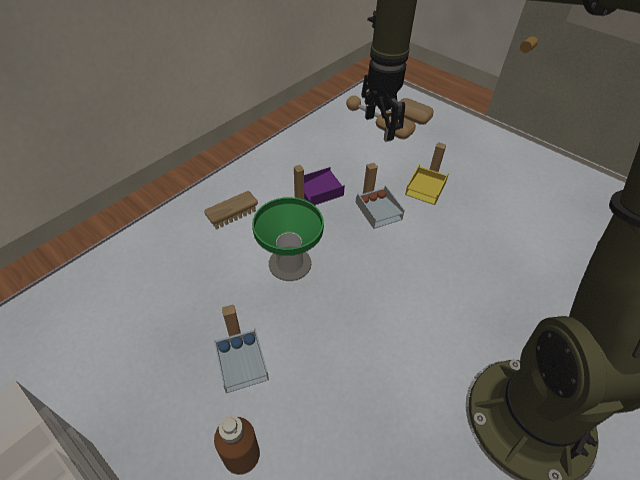

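The gripper is where it should be: TCP near top pixel (471,202), above the handle. Now down and close.

Emit:
carry_out(
  steps=[
    [0,0,-0.15,0,0,0,1],
    [0,0,-0.3,0,0,0,1],
    [0,0,-0.4,0,0,0,1],
    [0,0,-0.48,0,0,0,1],
    [0,0,-0.545,0,0,0,1],
    [0,0,-0.545,0,0,0,1],
    [0,0,-0.545,0,0,0,1],
    [0,0,-0.545,0,0,0,0],
    [0,0,-0.545,0,0,0,-0.3],
    [0,0,-0.545,0,0,0,-1],
    [0,0,-0.545,0,0,0,-1],
    [0,0,-0.545,0,0,0,-1],
    [0,0,-0.545,0,0,0,-1],
    [0,0,-0.545,0,0,0,-1],
    [0,0,-0.545,0,0,0,-1],
  ],
  force=60,
)

```text
clock: 3.45
eef_pos: [580.9, -262.4, 65.7]
tcp_rot: [2.639, 1.702, 0.002]
contact_force: [2.5, -0.7, 3.3]
gripper_width: 0.229
```

```bash
cat > look.py <<'E'
import sys
from h import *
from rig import telemetry,cams
k=sys.argv[1];s=telemetry.sense();print(s["eef_pos"].round(1),s["joints"].round(3),s["tcp_rot"].round(3),s["clock"],s["gripper_width"],s["contact_force"].round(1))
for n in("top","side"):cv2.imwrite(f"pics/{n}{k}.png",cams.snapshot(n)[:,:,::-1])
b=[int(v) for v in sys.argv[2:6]]
a=cv2.imread(f"pics/top{k}.png")[b[1]-75:b[1]+75,b[0]-75:b[0]+75]; c=cv2.imread(f"pics/side{k}.png")[b[3]-75:b[3]+75,b[2]-75:b[2]+75]
cv2.imwrite(f"pics/z{k}.png",cv2.hconcat([cv2.resize(x,(400,400),interpolation=cv2.INTER_CUBIC) for x in(a,c)]))
E
python3 look.py 2 455 220 375 170
```

```text
[ 580.9 -262.4   65.7] [ 0.69   0.448 -0.386  1.655  0.187  1.074 -0.176] [2.639e+00 1.702e+00 2.000e-03] 3.45 0.22875390857134884 [ 2.5 -0.7  3.3]
```

View pics/z2.png

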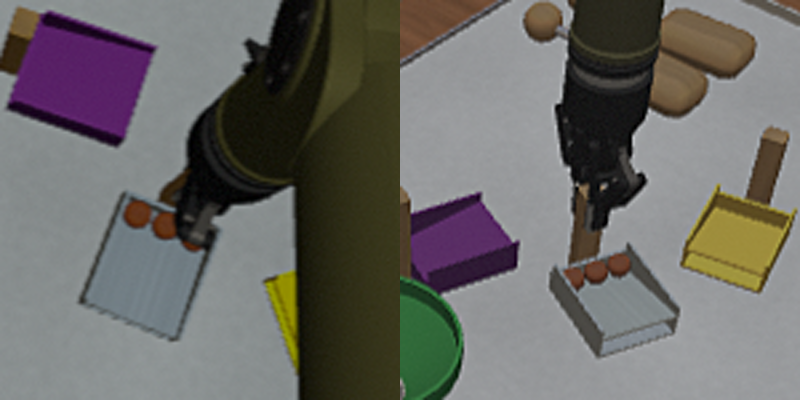

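Grip width is 19.5 mm, matching the 20 mm post. The balls are still in the tray, so I lift straight up.

Emit:
carry_out(
  steps=[
    [0,0,0.02,0,0,0,-1],
    [0,0,0.06,0,0,0,-1],
    [0,0,0.12,0,0,0,-1],
    [0,0,0.19,0,0,0,-1],
    [0,0,0.27,0,0,0,-1],
    [0,0,0.35,0,0,0,-1],
    [0,0,0.43,0,0,0,-1],
    [0,0,0.51,0,0,0,-1],
    [0,0,0.59,0,0,0,-1],
    [0,0,0.67,0,0,0,-1],
    [0,0,0.75,0,0,0,-1],
    [0,0,0.81,0,0,0,-1],
    [0,0,0.86,0,0,0,-1],
    [0,0,0.89,0,0,0,-1],
    [0,0,0.9,0,0,0,-1],
    [0,0,0.9,0,0,0,-1],
  ],
)

```text
clock: 5.55
eef_pos: [580.1, -262.2, 289.7]
tcp_rot: [-2.639, -1.703, 0.001]
contact_force: [0.2, -0.6, -2.4]
gripper_width: 0.221
```

```bash
python3 look.py 3 470 200 380 120
```

```text
[ 580.1 -262.2  289.7] [ 0.703  0.3   -0.41   1.384  0.118  1.482 -0.125] [-2.639e+00 -1.703e+00  1.000e-03] 5.55 0.22081568849719324 [ 0.2 -0.6 -2.4]
```

View pics/z3.png

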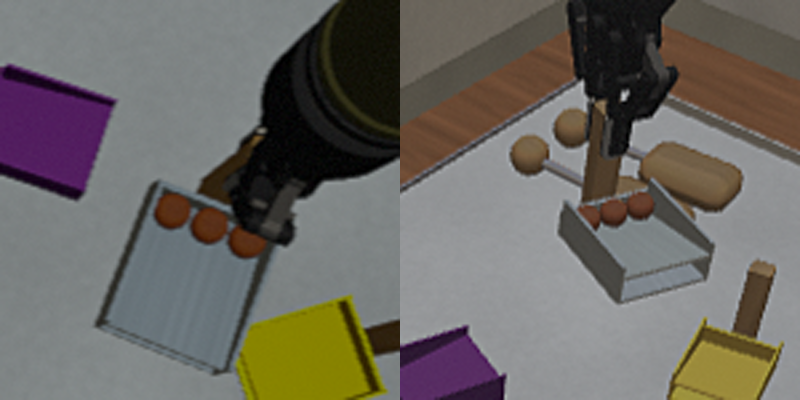

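The scoop is level and holds all three balls (top-view crop, about (210,225)). I carry it in two halves.

Emit:
carry_out(
  steps=[
    [0.005,0.012,0,0,0,0.004,-1],
    [0.015,0.036,0,0,0,0.013,-1],
    [0.03,0.073,0,0,0,0.027,-1],
    [0.05,0.121,0,0,0,0.045,-1],
    [0.07,0.17,0,0,0,0.064,-1],
    [0.09,0.218,0,0,0,0.082,-1],
    [0.11,0.267,0,0,0,0.1,-1],
    [0.13,0.315,0,0,0,0.118,-1],
    [0.15,0.363,0,0,0,0.136,-1],
    [0.17,0.412,0,0,0,0.154,-1],
    [0.19,0.46,0,0,0,0.172,-1],
    [0.21,0.509,0,0,0,0.191,-1],
    [0.23,0.557,0,0,0,0.209,-1],
    [0.245,0.594,0,0,0,0.222,-1],
    [0.255,0.618,0,0,0,0.231,-1],
    [0.26,0.63,0,0,0,0.236,-1],
  ],
)

```text
clock: 7.65
eef_pos: [645.3, -104.4, 290.1]
tcp_rot: [2.409, 2.016, -0.0]
contact_force: [0.0, -0.8, -2.7]
gripper_width: 0.23
```

Emit:
carry_out(
  steps=[
    [0.005,0.012,0,0,0,0.004,-1],
    [0.015,0.036,0,0,0,0.013,-1],
    [0.03,0.073,0,0,0,0.027,-1],
    [0.05,0.121,0,0,0,0.045,-1],
    [0.07,0.17,0,0,0,0.064,-1],
    [0.09,0.218,0,0,0,0.082,-1],
    [0.11,0.267,0,0,0,0.1,-1],
    [0.13,0.315,0,0,0,0.118,-1],
    [0.15,0.363,0,0,0,0.136,-1],
    [0.17,0.412,0,0,0,0.154,-1],
    [0.19,0.46,0,0,0,0.172,-1],
    [0.21,0.509,0,0,0,0.191,-1],
    [0.23,0.557,0,0,0,0.209,-1],
    [0.247,0.594,0,0,0,0.222,-1],
    [0.257,0.618,0,0,0,0.231,-1],
    [0.262,0.629,0,0,0,0.236,-1],
    [0.262,0.629,0,0,0,0.236,-1],
    [0.262,0.629,0,0,0,0.236,-1],
  ],
)

```text
clock: 9.9
eef_pos: [710.7, 51.9, 290.2]
tcp_rot: [2.144, 2.296, -0.0]
contact_force: [-0.0, 0.2, -2.6]
gripper_width: 0.23
```

```bash
python3 look.py 4 307 200 290 160
```

```text
[710.7  51.9 290.2] [ 0.264  0.502 -0.588  1.156  0.271  1.558 -0.2  ] [ 2.144  2.296 -0.   ] 9.9 0.2296556406388332 [-0.   0.2 -2.6]
```

View pics/top4.png

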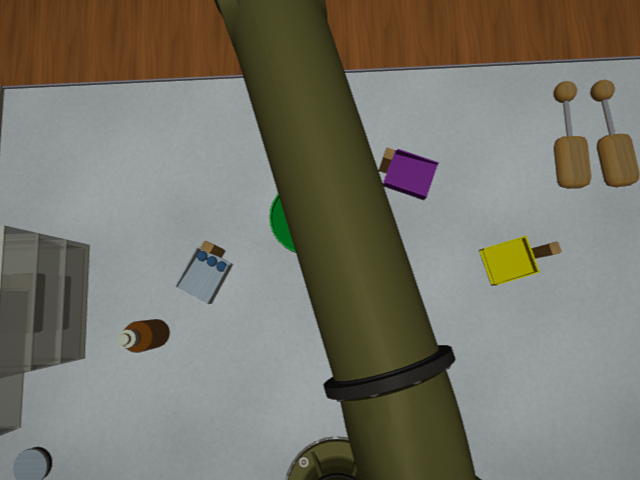

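View pics/side4.png

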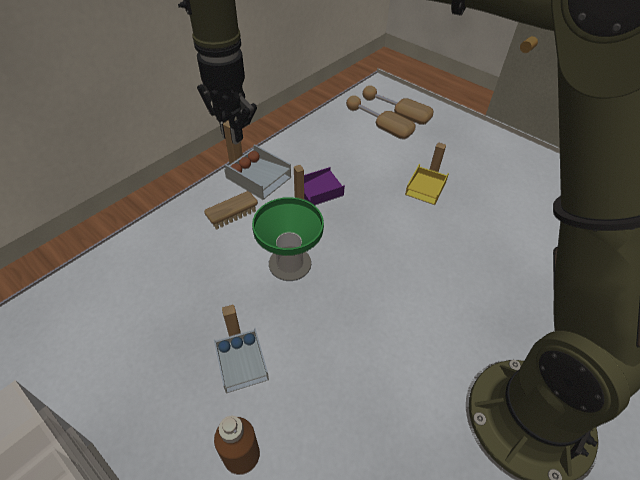

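Run:
```python
from h import *
print(proj("side",[[599,44.7,250],[574,43,145],[599-3,44.7+42,250],[599+3,44.7-42,250]]).round(1))
def t(a):
    c,s=np.cos(np.radians(a)),np.sin(np.radians(a));return np.array([112*c-39.7*s,112*s+39.7*c])
u=np.array([.9976,.0698])
for st,l in((8,list(range(9,28))),(27,list(range(28,47,2)))):
    for a in l:
        d=t(a)-t(st);q=(a-st)/60
        print(st,a,[round(float(v),3) for v in (d[0]*u[0]/250,d[0]*u[1]/250,d[1]/250,q*.0698,-q*.9976)])
```

```text
[[276.5 178. ]
 [288.1 220.9]
 [261.8 189.7]
 [290.5 167. ]]
8 9 [-0.004, -0.0, 0.007, 0.001, -0.017]
8 10 [-0.008, -0.001, 0.015, 0.002, -0.033]
8 11 [-0.012, -0.001, 0.022, 0.003, -0.05]
8 12 [-0.016, -0.001, 0.029, 0.005, -0.067]
8 13 [-0.021, -0.001, 0.036, 0.006, -0.083]
8 14 [-0.025, -0.002, 0.043, 0.007, -0.1]
8 15 [-0.03, -0.002, 0.05, 0.008, -0.116]
8 16 [-0.035, -0.002, 0.057, 0.009, -0.133]
8 17 [-0.039, -0.003, 0.063, 0.01, -0.15]
8 18 [-0.044, -0.003, 0.07, 0.012, -0.166]
8 19 [-0.05, -0.003, 0.076, 0.013, -0.183]
8 20 [-0.055, -0.004, 0.083, 0.014, -0.2]
8 21 [-0.06, -0.004, 0.089, 0.015, -0.216]
8 22 [-0.065, -0.005, 0.095, 0.016, -0.233]
8 23 [-0.071, -0.005, 0.102, 0.017, -0.249]
8 24 [-0.077, -0.005, 0.108, 0.019, -0.266]
8 25 [-0.082, -0.006, 0.114, 0.02, -0.283]
8 26 [-0.088, -0.006, 0.12, 0.021, -0.299]
8 27 [-0.094, -0.007, 0.125, 0.022, -0.316]
27 28 [-0.006, -0.0, 0.006, 0.001, -0.017]
27 30 [-0.018, -0.001, 0.017, 0.003, -0.05]
27 32 [-0.031, -0.002, 0.027, 0.006, -0.083]
27 34 [-0.044, -0.003, 0.037, 0.008, -0.116]
27 36 [-0.058, -0.004, 0.047, 0.01, -0.15]
27 38 [-0.072, -0.005, 0.056, 0.013, -0.183]
27 40 [-0.086, -0.006, 0.065, 0.015, -0.216]
27 42 [-0.1, -0.007, 0.073, 0.017, -0.249]
27 44 [-0.115, -0.008, 0.081, 0.02, -0.283]
27 46 [-0.13, -0.009, 0.088, 0.022, -0.316]
```

View pics/z4.png

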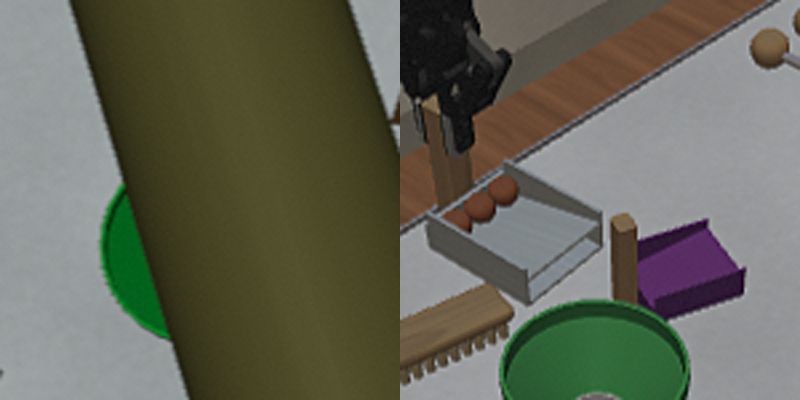

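In the side view the lip corners are at about (264,188) and (290,169), as predicted to 2 px, with the balls at the back. I lower to 8° and then dip the lip slowly.

Emit:
carry_out(
  steps=[
    [-0.001,0,-0.01,0,-0.006,0,-1],
    [-0.003,0,-0.03,0.001,-0.018,0,-1],
    [-0.006,0,-0.055,0.002,-0.032,0,-1],
    [-0.009,-0.001,-0.085,0.003,-0.049,0,-1],
    [-0.012,-0.001,-0.115,0.004,-0.067,0,-1],
    [-0.016,-0.001,-0.145,0.005,-0.084,0,-1],
    [-0.019,-0.001,-0.175,0.007,-0.1,0,-1],
    [-0.022,-0.002,-0.2,0.008,-0.116,0,-1],
    [-0.025,-0.002,-0.22,0.009,-0.128,0,-1],
    [-0.026,-0.002,-0.229,0.009,-0.133,0,-1],
    [-0.026,-0.002,-0.229,0.009,-0.133,0,-1],
    [-0.026,-0.002,-0.229,0.009,-0.133,0,-1],
  ],
)

```text
clock: 11.5
eef_pos: [704.5, 52.1, 233.2]
tcp_rot: [2.075, 2.224, 0.156]
contact_force: [-0.6, 0.4, -2.0]
gripper_width: 0.228
```

```bash
python3 look.py 5 307 200 290 190
```

```text
[704.5  52.1 233.2] [ 0.339  0.395 -0.605  1.42   0.253  1.258 -0.206] [2.075 2.224 0.156] 11.5 0.22771759778634362 [-0.6  0.4 -2. ]
```

View pics/z5.png

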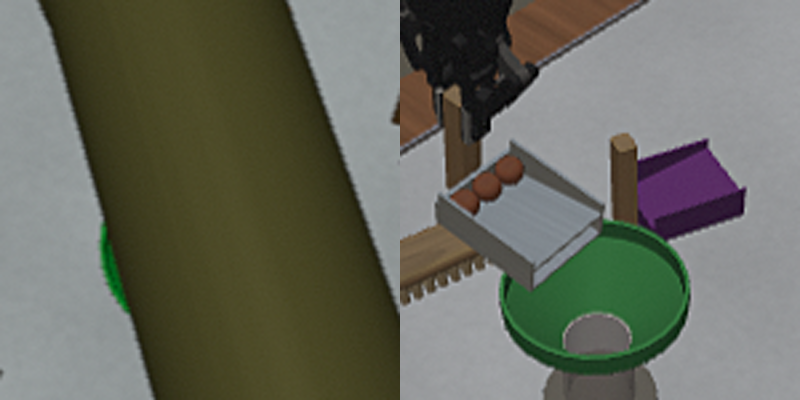

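The tilt is in the right direction, the lip is over the mouth and the balls are still at the back. Pour.

Emit:
carry_out(
  steps=[
    [-0.008,-0.001,0.015,0.002,-0.033,0,-1],
    [-0.016,-0.001,0.029,0.005,-0.067,0,-1],
    [-0.021,-0.001,0.036,0.006,-0.083,0,-1],
    [-0.025,-0.002,0.043,0.007,-0.1,0,-1],
    [-0.03,-0.002,0.05,0.008,-0.116,0,-1],
    [-0.035,-0.002,0.057,0.009,-0.133,0,-1],
    [-0.035,-0.002,0.057,0.009,-0.133,0,-1],
    [-0.039,-0.003,0.063,0.01,-0.15,0,-1],
    [-0.039,-0.003,0.063,0.01,-0.15,0,-1],
    [-0.044,-0.003,0.07,0.012,-0.166,0,-1],
    [-0.044,-0.003,0.07,0.012,-0.166,0,-1],
  ],
)

```text
clock: 12.98
eef_pos: [693.0, 51.3, 250.5]
tcp_rot: [1.984, 2.127, 0.337]
contact_force: [0.1, -0.7, -3.1]
gripper_width: 0.227
```

```bash
python3 look.py 6 307 200 290 190
```

```text
[693.   51.3 250.5] [ 0.42   0.231 -0.628  1.602  0.194  1.043 -0.177] [1.984 2.127 0.337] 12.975 0.22667318042665133 [ 0.1 -0.7 -3.1]
```

View pics/z6.png

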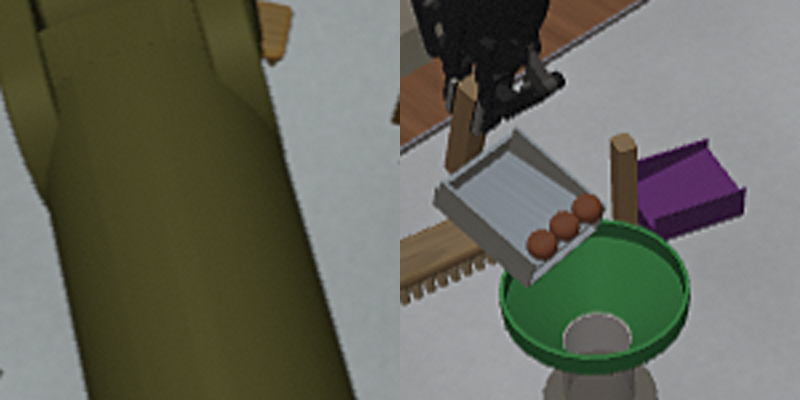

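The three balls are crossing the lip, in a row over the mouth. I hold, then tip further.

Emit:
carry_out(
  steps=[
    [0,0,0,0,0,0,-1],
    [0,0,0,0,0,0,-1],
    [-0.01,-0.001,0.013,0.002,-0.033,0,-1],
    [-0.021,-0.001,0.025,0.005,-0.067,0,-1],
    [-0.033,-0.002,0.038,0.007,-0.1,0,-1],
    [-0.05,-0.004,0.055,0.01,-0.15,0,-1],
  ],
)

```text
clock: 13.82
eef_pos: [680.9, 50.5, 264.3]
tcp_rot: [1.895, 2.032, 0.49]
contact_force: [-0.4, 0.4, -1.0]
gripper_width: 0.23
```

```bash
python3 look.py 7 307 200 290 190
```

```text
[680.9  50.5 264.3] [ 0.485  0.081 -0.639  1.763  0.108  0.843 -0.123] [1.895 2.032 0.49 ] 13.825 0.2296048845645664 [-0.4  0.4 -1. ]
```

View pics/z7.png

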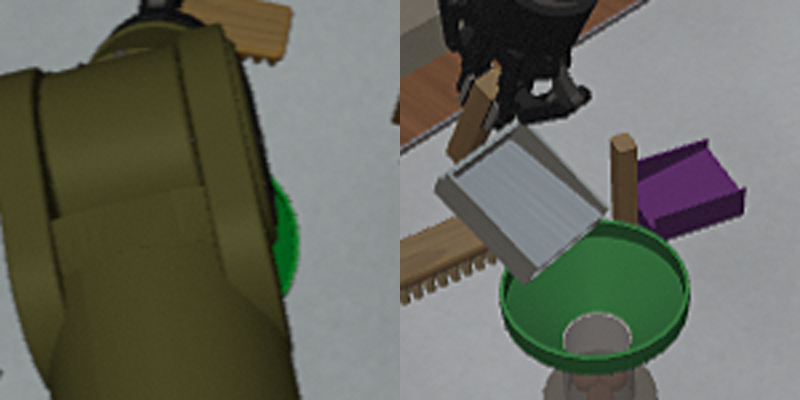

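```bash
python3 look.py 8 307 200 290 235
```

```text
[679.6  50.3 264.1] [ 0.485  0.079 -0.639  1.765  0.108  0.845 -0.124] [1.895 2.032 0.486] 13.925 0.22488087775220011 [ 0.1 -0.1 -1.6]
```

View pics/z8.png

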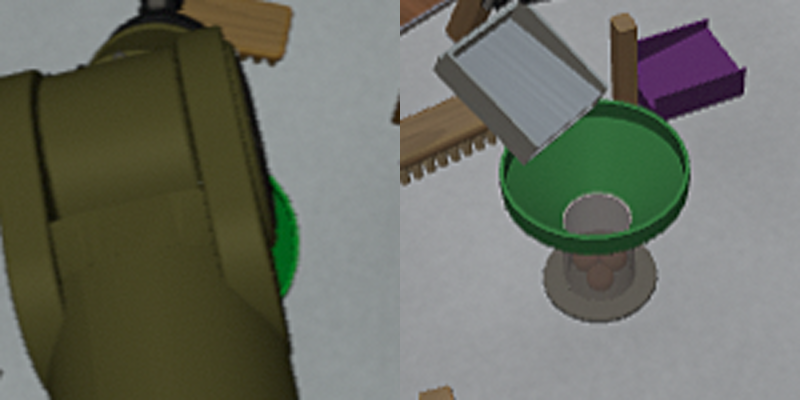

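The scoop is empty and all three balls are in the tube (side view, about (290,235)). I level, raise and return the scoop to its old spot.

Emit:
carry_out(
  steps=[
    [0.01,0.001,0.03,-0.002,0.03,0,-1],
    [0.025,0.002,0.06,-0.006,0.09,0,-1],
    [0.045,0.003,0.085,-0.012,0.17,0,-1],
    [0.065,0.004,0.105,-0.017,0.25,0,-1],
    [0.085,0.006,0.12,-0.023,0.33,0,-1],
    [0.105,0.007,0.135,-0.028,0.4,0,-1],
    [0.12,0.008,0.144,-0.031,0.449,0,-1],
    [0.12,0.008,0.144,-0.031,0.449,0,-1],
    [0.12,0.008,0.144,-0.031,0.449,0,-1],
  ],
)

```text
clock: 15.15
eef_pos: [710.8, 52.4, 299.6]
tcp_rot: [-2.143, -2.297, -0.001]
contact_force: [0.1, -0.3, -0.8]
gripper_width: 0.225
```

Emit:
carry_out(
  steps=[
    [-0.01,-0.024,0,0,0,-0.009,-1],
    [-0.04,-0.096,0,0,0,-0.036,-1],
    [-0.08,-0.192,0,0,0,-0.072,-1],
    [-0.12,-0.288,0,0,0,-0.108,-1],
    [-0.16,-0.384,0,0,0,-0.144,-1],
    [-0.2,-0.48,0,0,0,-0.18,-1],
    [-0.24,-0.576,0,0,0,-0.216,-1],
    [-0.262,-0.629,0,0,0,-0.236,-1],
  ],
)

```text
clock: 16.15
eef_pos: [644.3, -107.8, 300.3]
tcp_rot: [2.413, 2.01, -0.001]
contact_force: [0.3, 0.4, -1.4]
gripper_width: 0.224
```

Emit:
carry_out(
  steps=[
    [-0.04,-0.096,0,0,0,-0.036,-1],
    [-0.08,-0.192,0,0,0,-0.072,-1],
    [-0.12,-0.288,0,0,0,-0.108,-1],
    [-0.16,-0.384,0,0,0,-0.144,-1],
    [-0.2,-0.48,0,0,0,-0.18,-1],
    [-0.23,-0.555,0,0,0,-0.207,-1],
    [-0.25,-0.606,0,0,0,-0.227,-1],
    [-0.26,-0.63,0,0,0,-0.236,-1],
    [-0.26,-0.63,0,0,0,-0.236,-1],
    [-0.26,-0.63,0,0,0,-0.236,-1],
  ],
)

```text
clock: 17.4
eef_pos: [580.7, -261.2, 300.1]
tcp_rot: [-2.638, -1.706, -0.001]
contact_force: [0.4, -0.5, -1.0]
gripper_width: 0.233
```

```bash
python3 look.py 9 470 200 380 120
```

```text
[ 580.7 -261.2  300.1] [ 0.722  0.301 -0.438  1.366  0.126  1.503 -0.13 ] [-2.638e+00 -1.706e+00 -1.000e-03] 17.4 0.23342095650341624 [ 0.4 -0.5 -1. ]
```

View pics/side9.png

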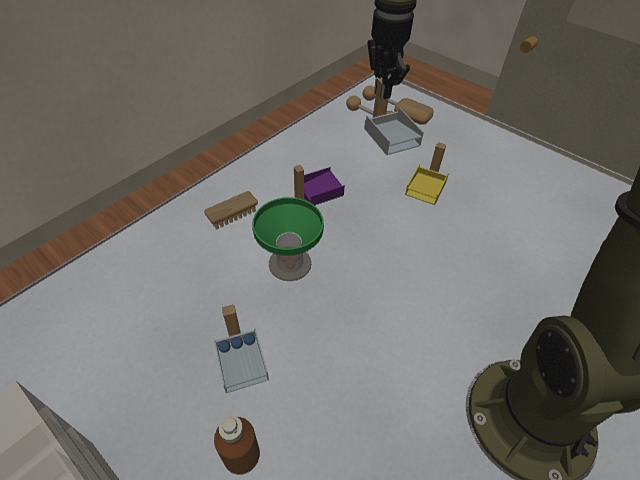

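View pics/z9.png

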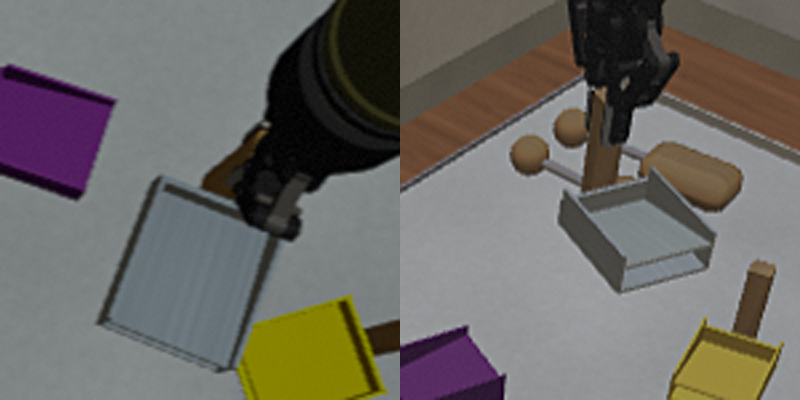

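The scoop is empty, level and above its old spot, and nothing else has moved. Now down, with a slow finish.

Emit:
carry_out(
  steps=[
    [0,0,-0.03,0,0,0,-1],
    [0,0,-0.1,0,0,0,-1],
    [0,0,-0.2,0,0,0,-1],
    [0,0,-0.3,0,0,0,-1],
    [0,0,-0.4,0,0,0,-1],
    [0,0,-0.5,0,0,0,-1],
    [0,0,-0.6,0,0,0,-1],
    [0,0,-0.7,0,0,0,-1],
    [0,0,-0.78,0,0,0,-1],
    [0,0,-0.84,0,0,0,-1],
    [0,0,-0.88,0,0,0,-1],
    [0,0,-0.91,0,0,0,-1],
    [0,0,-0.922,0,0,0,-1],
    [0,0,-0.93,0,0,0,-1],
    [0,0,-0.935,0,0,0,-1],
    [0,0,-0.935,0,0,0,-1],
    [0,0,-0.935,0,0,0,-1],
  ],
)

```text
clock: 19.62
eef_pos: [580.3, -262.5, 66.6]
tcp_rot: [2.639, 1.703, 0.0]
contact_force: [0.6, 0.0, -0.9]
gripper_width: 0.228
```

```bash
python3 look.py 10 455 220 375 170
```

```text
[ 580.3 -262.5   66.6] [ 0.71   0.451 -0.412  1.653  0.199  1.079 -0.185] [2.639 1.703 0.   ] 19.625 0.22808776253031685 [ 0.6  0.  -0.9]
```

View pics/z10.png

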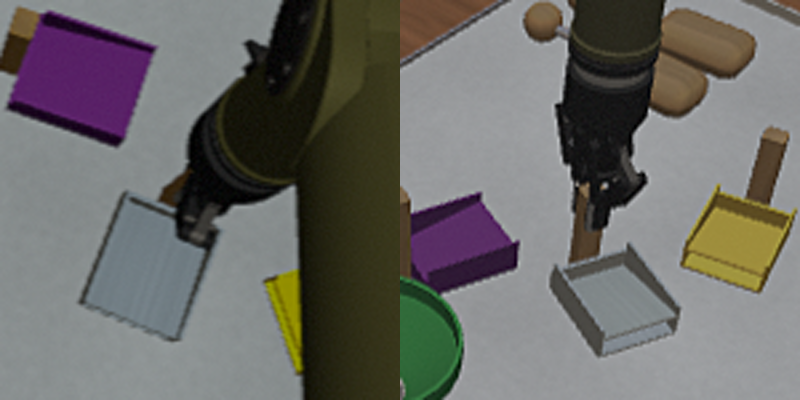

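The scoop looks identical to its starting pose but is still about 1 mm off the shelf. I lower it that last bit and open.

Emit:
carry_out(
  steps=[
    [0,0,-0.003,0,0,0,-1],
    [0,0,-0.005,0,0,0,-1],
    [0,0,-0.005,0,0,0,-1],
    [0,0,-0.005,0,0,0,0],
    [0,0,-0.005,0,0,0,1],
    [0,0,-0.005,0,0,0,1],
    [0,0,-0.005,0,0,0,1],
    [0,0,-0.005,0,0,0,1],
  ],
)

```text
clock: 20.72
eef_pos: [580.2, -262.5, 65.1]
tcp_rot: [2.64, 1.703, -0.0]
contact_force: [0.2, -0.0, 0.1]
gripper_width: 1.001
```

Emit:
carry_out(
  steps=[
    [0,0,0.03,0,0,0,1],
    [0,0,0.1,0,0,0,1],
    [0,0,0.2,0,0,0,1],
    [0,0,0.35,0,0,0,1],
    [0,0,0.5,0,0,0,1],
    [0,0,0.65,0,0,0,1],
    [0,0,0.8,0,0,0,1],
    [0,0,0.8,0,0,0,1],
    [0,0,0.8,0,0,0,1],
  ],
)

```text
clock: 21.85
eef_pos: [580.1, -262.4, 265.7]
tcp_rot: [2.639, 1.703, 0.0]
contact_force: [0.3, 0.6, -0.4]
gripper_width: 1.0
```

```bash
python3 look.py 11 455 220 290 235
```

```text
[ 580.1 -262.4  265.7] [ 0.727  0.309 -0.437  1.424  0.131  1.437 -0.134] [2.639 1.703 0.   ] 21.85 1.0001497535348793 [ 0.3  0.6 -0.4]
```

View pics/z11.png

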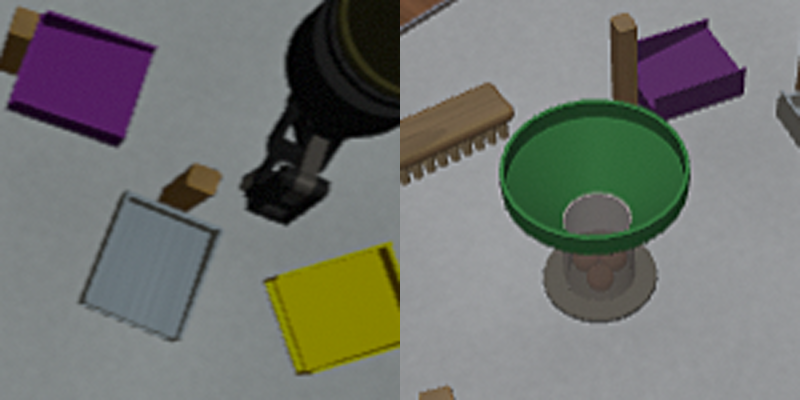

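View pics/side11.png

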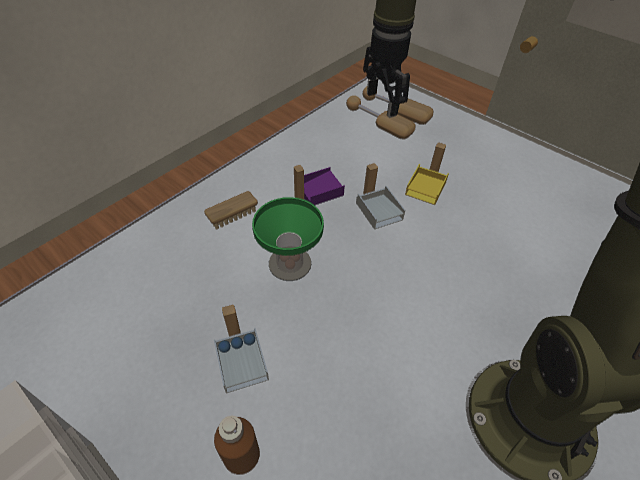

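View pics/top11.png

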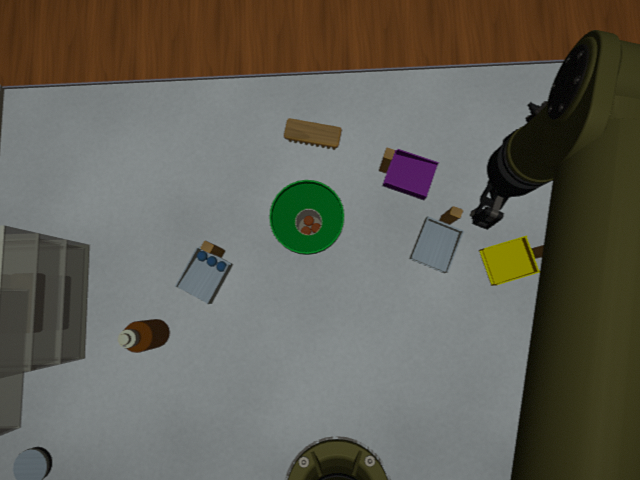

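Run:
```python
from h import *
a=cv2.imread("pics/top11.png")[200:245,285:330];b=cv2.imread("pics/side11.png")[225:285,260:320]
cv2.imwrite("pics/t11.png",cv2.hconcat([cv2.resize(x,(400,400),interpolation=cv2.INTER_CUBIC) for x in(a,b)]))
for z in (23,43,60):print(z,proj("side",[574,43,z]).round(1),proj("top",[574,43,z]).round(1))
```

```text
23 [[289.8 256.9]] [[309.6 226.5]]
43 [[289.6 251.4]] [[309.1 225. ]]
60 [[289.3 246.7]] [[308.6 223.7]]
```

View pics/t11.png

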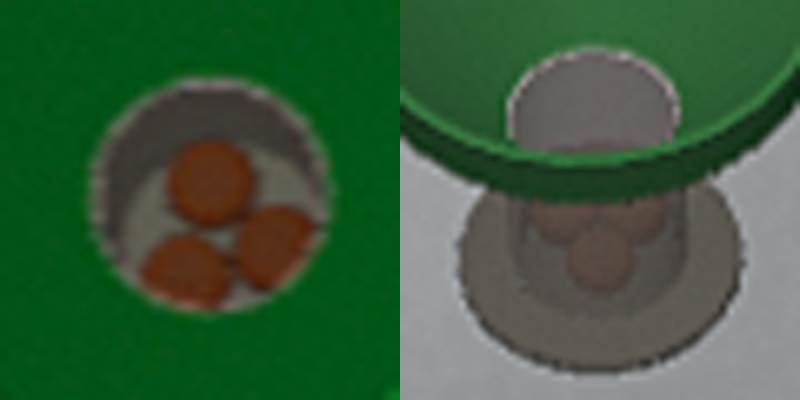

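Three separate balls lie side by side on the tube floor.

```bash
python3 -c "
from rig import job
print(job.hand_in())"
```

```text
the job is handed in; nothing more can be done
None
```

I poured all three clay balls through the green funnel into the tube. I then stood the empty scoop upright on the shelf where it had been and released it. The job is handed in at about 22 s of the 58 s allowed; no verdict was reported.

- **Balls:** both cameras show three separate terracotta balls side by side on the tube floor, and the scoop is empty.
- **Scoop and gripper:** the scoop stands where it started. The gripper is fully open, about 200 mm above the release height, and reads close to zero contact force.
- **Blue scoop and spray bottle:** they look unchanged in the before and after pictures, though I compared these by eye and did not measure them.

None of the checks failed or disagreed.

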